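# Reload a tip box and lift the refill carrier off

## Task

Reload the blue pipette tip box: press the tip insert down inside its amber carrier until both of its ends have clicked home under the green catches. Then lift the carrier straight off, without the insert coming up with it, and set it down upright and gently in the low grey return tray; leave the tube holder and the red-capped bottle where they stand.

Things in the scene. Friction and masses are not known exactly. Their poses are not given: they have to be found in the camera images.
- tip_base: Open blue pipette tip box, 72 x 122 mm, 46 mm high, fixed to the bench, level. Origin: centre of its underside; x along its short side, y along its long side, z up. A ledge inside it, 38 mm above the bench, carries the carrier's lower edge and, once home, the insert.
- catch_left (a joint): Green spring catch in the box's +y end wall, 20 mm wide, 60 mm from the box's middle, top 58 mm above the bench. 0 = closed; grows to 0.005 m outward. The insert's end lug pushes it about 2.5 mm out on its way down; it springs back to 0 over the lug and then holds that end down. Going down takes about 3 to 10 N at an end, pads included, until the hard stop.
- catch_right (a joint): The same catch in the -y end wall of the box.
- insert: Tip insert inside the carrier: pale deck 55 x 104 x 22 mm with 35 yellow tips, axes as the box's, 0.08 kg. Origin: centre of the deck's underside, about 50 mm above the bench at the start (its end lugs rest on the catches) and 38 mm when home, on a hard stop. Each end may be pressed by itself.
- press_left (a point): Middle of the top of the green press rib (44 mm along x, 8 mm along y) near the +y end of the insert, 26 mm above the deck's underside, level with the tips' rims: about 76 mm above the bench at the start, 64 mm when home. It is 16 mm from the carrier's end wall; the carrier's opening round insert and fingers is 58 x 108 mm.
- press_right (a point): The same for the rib near the -y end; the ribs' middles are 76 mm apart.
- carrier_center (a point): Centre of the loose amber carrier, a frame open at top and bottom, 63 (x) x 113 (y) x 50 mm high, 0.11 kg, axes as the box's. Starts 63 mm above the bench, upper edge at 88 mm: graspable across its 63 mm width above the box's rim. Four rubber pads inside it grip the insert with 3 to 7 N even when that is home. Lifted 50 mm it is clear of box and insert.
- tray_floor (a point): Centre of the floor of the low grey return tray, fixed, level: inside 142 (x) x 182 mm (y), floor 4 mm and walls 22 mm above the bench; x along its short side.
- tube_holder_center (a point): Centre of a loose orange tube holder (60 x 118 x 38 mm), a bystander.
- bottle_center (a point): Centre of a loose red-capped bottle (55 mm across, 103 mm high), a bystander.

How it is judged:
On the way, in this order (a step that is already met when the one before it is completed fails the run):
1. both ends of the insert are home under the catches (z of each of press_left, press_right in the frame of tip_base below 0.0658 m), for 0.2 s.
2. the carrier is lifted clear and the insert is still home (all of step 1 and z of carrier_center in the frame of tip_base above 0.113 m), for 0.1 s.
At the end, for the whole second after the job is handed in: Both ribs of the insert are home (less than 65.8 mm above the underside of the box, within 46 mm of its middle), and the carrier stands upright (within 0.08 rad), at rest, flat on the floor of the return tray, inside its walls (all of step 1 and horizontal distance between each of press_left, press_right and tip_base below 0.046 m and x of carrier_center in the frame of tray_floor between -0.045 and 0.045 m and y of carrier_center in the frame of tray_floor between -0.065 and 0.065 m and z of carrier_center in the frame of tray_floor below 0.028 m and angle between carrier_center's own z axis and vertical below 0.08 rad and linear speed of carrier below 0.02 m/s); the robot touches nothing.
It fails at once if the insert is dragged up by the carrier (an end rises 6 mm above where it stood at the start) (z of any of press_left, press_right in the frame of tip_base above 0.0825 m).
It fails at once if the carrier is dropped (falls untouched faster than 0.6 m/s, that is from about 20 mm) (linear speed of carrier above 0.6 m/s and contact force between carrier and anything else below 0.05 N).
It fails at once if a bystander is moved by 25 mm or more (distance of any of tube_holder_center, bottle_center from where it was at the start of the episode above 0.025 m).
It also fails if it takes over 51 s, if anything falls off the work surface, if the arm or the gripper's body presses on something with over 40 N, if the wrist force passes 120 N, or if a joint passes its speed limit or range.

## Robot

A 6-joint arm with a two-finger parallel gripper is mounted at the origin on a cart in front of the work surface, level with it; the furniture and walls round the work are solid. World frame = base frame: x ahead of the robot, y to its left, z up, the work surface at z = 0. Lengths are in m, angles in rad, forces in N, time in s.
With the tool pointing down it reaches from about 0.35 to 0.875 m from the base axis. Payload 15.5 kg.
Tool frame: the origin (TCP) lies at the very end of the fingers, on their centre line; the grasp point (between the pads) lies 19 mm behind it; z points along the fingers, y is the line along which they close (so a half turn about z gives the same grasp; the last joint's range is limited). The gripper opens to 85 mm and grips with 20 to 120 N. Pads are 22 mm wide; open, the fingers measure 114 mm over their backs; the gripper's body (76 mm by 85 mm) begins 54 mm behind the grasp point. The pads swing forward as they close: fully open they stand 13 mm farther back than shut.
Start: joints at [1.139, 0.494, 1.345, -0, 1.302, -0.096], TCP at [0.206, 0.59, 0.231] pointing down, gripper open.
Joint ranges: [-2.91, 2.91], [-0.82, 2.16], [0.22, 2.67], [-1.22, 4.37], [0.12, 2.79], [-3.08, 3.08]. Speed limits (rad/s): [1.89, 1.89, 2.57, 3.01, 3.01, 3.01].

## Interface

Orientations are given as [roll, pitch, yaw] about the fixed x, y, z axes, in that order (R = Rz(yaw) Ry(pitch) Rx(roll)).
In Python, from rig import read_state, eyes, order gives the robot as it stands. The module is installed in compiled form; this text tells all that it offers.
- The arm moves only by the tool move_arm, never from a script. Its argument "plan" is one flat list of numbers, 7 for each row, row after row: the turn, a rotation vector about the tool's x, y, z in degrees, then the shift along the tool's x, y, z in m, then the finger opening in m, from 0 to 0.0854. In form: [rx, ry, rz, tx, ty, tz, gripper, rx, ry, rz, tx, ty, tz, gripper, ...]. A call has 1 to 8 rows; each row shifts and turns the commanded pose from where the row before left it, along the tool's axes as they then stand; what a row does not reach is not made up. A row lasts 1/12 s, in which the tool goes at most 41.7 mm and 7.16 degrees, less where a joint would pass 70% of its speed; a pose out of reach is approached as far as the arm can. A call with a gripper value outside its range is refused whole. The fingers move at their own pace and stop on an object; the grip force is fixed at half the most. Time passes only in rows, so rows that do not move let the fingers close. It gives the time, the measured TCP pose, the force, the opening and the grip force at its end, in the units of the state.
- read_state(): the state, without advancing time (a new reading comes with each control period).
- eyes.grab_frame(name): name is "scene" or "side" or "wrist"; returns (picture, depth): 384x512x3 uint8, blue, green, red; 384x512 float32, m along the optical axis (not along the pixel's ray), 0 where there is no reading.
- eyes.calibration(name): a dict with "fovy" (degrees; the focal length in pixels is half the picture's height over the tangent of half this angle, whatever the lens; pixels are square), "cx", "cy" (the principal point, pixels), "R" (3x3) and "t" (3): a world point X has camera coordinates R X + t; the wrist camera has in their place "tool_from_camera" (4x4, takes a point from camera to tool coordinates, whose origin is the TCP and whose axes are the flange's). Camera axes: x right, y down, z forward; pixel columns grow to the right and rows downward; lengths in m; the calibration is good to about 2 mm. A picture is of the moment at which its call begins: read the wrist's pose just before it. calibration takes no time and is no camera call.
- order.close_job(): hands the job in; it is judged then, once.
The state is a dict: "clock": time; "joint_positions": joint angles; "qvel": joint speeds; "effort": joint torques, N m; "tool_pos": TCP position; "orientation": TCP orientation; "contact_force": force on the tool from outside, world axes, zero at the start; "wrist_torque": the same for the moment, N m; "gripper_width": finger opening in m; "finger_force": force on a finger pad.
Only numpy, scipy, OpenCV 4.12 (cv2) and the standard library are available. Lean on these libraries where they do the work, as an engineer would, in place of code of your own. Each camera call takes 0.05 s, during which the arm holds its last target. There are 200 camera calls.

## Working session

There is one attempt and no reset: what is moved stays moved. The work goes in short steps, Python scripts to look and compute and a tool call to move; the robot and the scene stay as the last step left them, time stands still between calls to the robot, and variables do not carry over. Pictures are saved under pics/ and viewed, at most 10 in all, crops included, and the job is handed in when it is done.

Besides the shell and the picture viewer there is one more tool, called by a JSON object that holds its "name" and its "arguments". move_arm: Moves the arm, as the interface text tells. Its arguments: {"type":"object","properties":{"plan":{"type":"array"}},"required":["plan"]}

```bash
mkdir -p pics; cat > h.py <<'E'
import numpy as np, cv2
from rig import read_state, eyes, order
from scipy.spatial.transform import Rotation as Ro
def cloud(n):
    s=read_state(); im,d=eyes.grab_frame(n); c=eyes.calibration(n)
    f=192/np.tan(np.radians(c["fovy"])/2)
    v,u=np.mgrid[:384,:512]
    P=np.stack([(u-c["cx"])/f*d,(v-c["cy"])/f*d,d],-1)
    if n=="wrist":
        T=np.array(c["tool_from_camera"]); P=P@T[:3,:3].T+T[:3,3]
        P=P@Ro.from_euler('xyz',s["orientation"]).as_matrix().T+np.array(s["tool_pos"])
    else: P=(P-np.array(c["t"]))@np.array(c["R"])
    P[d==0]=np.nan
    return im,P
E
python3 - <<'E'
from h import *
s=read_state(); print(s)
for n in ["scene","side","wrist"]:
    im,P=cloud(n); np.savez(f"{n}.npz",im=im,P=P); cv2.imwrite(f"pics/{n}0.png",im)
    c=eyes.calibration(n); print(n,c["fovy"],c["cx"],c["cy"],c.get("t"))
a=np.hstack([cv2.imread(f"pics/{n}0.png") for n in ["scene","side"]]); cv2.imwrite("pics/a.png",cv2.resize(a,(800,300)))
E
```

```text
{'clock': 0.0, 'joint_positions': array([ 1.13953456e+00,  4.94175463e-01,  1.34616046e+00, -9.24264617e-06,
        1.30251206e+00, -9.54603545e-02]), 'qvel': array([-3.29497354e-04,  7.68427640e-05,  1.48596367e-03, -5.09303731e-04,
       -2.07517646e-05,  4.28380321e-04]), 'effort': array([ 1.72617918e-03, -8.82178116e+01, -3.83871424e+01,  8.17360046e-05,
        1.01469006e-02,  8.13521410e-05]), 'tool_pos': array([0.20577051, 0.58975295, 0.23069513]), 'orientation': array([-3.14034219e+00, -1.10784004e-04,  2.80579363e+00]), 'contact_force': array([-0.72961903, -0.32418906,  0.62509338]), 'wrist_torque': array([0.00863943, 0.06038159, 0.00993536]), 'finger_force': 0.0, 'gripper_width': 0.08545238186073642}
scene 44.58973713250765 254.78292103757445 193.0782552943183 [-0.4596805   0.23934326  0.97229212]
side 57.03306796980205 259.4903832046474 190.32191871618934 [-0.56264355  0.13118171  0.9058295 ]
wrist 60.69775483518682 255.37946555864173 191.57296157134863 None
```

View pics/scene0.png

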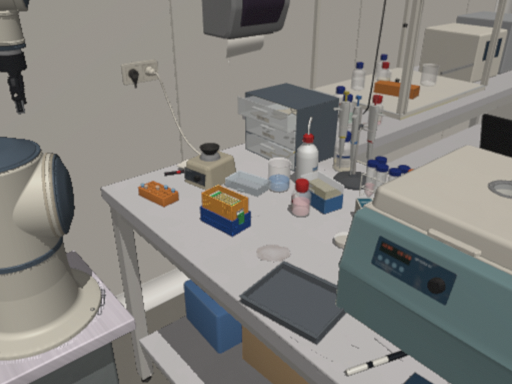

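View pics/side0.png

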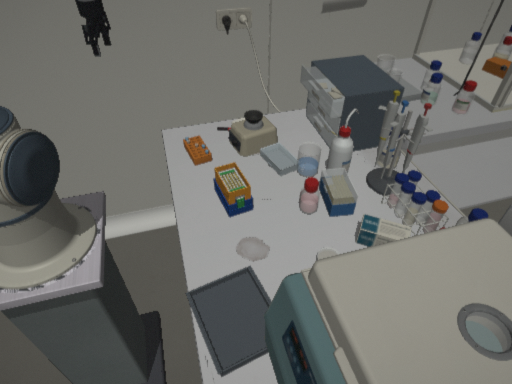

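The scene view shows the amber carrier on the blue box at about (226,208), the tray at (300,298), the tube holder at (158,193) and the red-capped bottle at (301,198). In the side view they are at (233,188), (236,318), (197,150) and (310,195).

```bash
cat > m.py <<'E'
from h import *
def rect(pts):
    (c,(w,h),a)=cv2.minAreaRect(pts.astype(np.float32)); b=cv2.boxPoints((c,(w,h),a))
    e=max([b[1]-b[0],b[2]-b[1]],key=np.linalg.norm); y=np.degrees(np.arctan2(e[1],e[0]))
    return np.round(c,4),np.round(sorted([w,h]),4),round(y%180,2)
if __name__=="__main__":
  for n in ["scene","side"]:
    z=np.load(n+".npz"); im,P=z["im"],z["P"]; hsv=cv2.cvtColor(im,cv2.COLOR_BGR2HSV)
    H,S,V=hsv[...,0].astype(int),hsv[...,1],hsv[...,2]
    def comp(m,seed):
        k,l,st,ce=cv2.connectedComponentsWithStats(m.astype(np.uint8))
        i=1+np.argmin(np.hypot(*(ce[1:]-seed).T)-0.3*np.sqrt(st[1:,4])); return l==i
    sd={"scene":dict(c=(226,205),t=(300,298),h=(158,193),b=(301,198)),"side":dict(c=(233,183),t=(236,318),h=(197,150),b=(310,195))}[n]
    x0,y0=sd["c"]; reg=np.zeros(H.shape,bool); reg[y0-35:y0+40,x0-40:x0+40]=1
    am=(H>5)&(H<24)&(S>140)&reg; p=P[am]; 
    print(n,"amber n",am.sum(),"z",np.nanpercentile(p[:,2],[2,50,98]).round(4))
    top=p[np.abs(p[:,2]-.088)<.004]; print(" top rect",rect(top[:,:2]),len(top))
    bl=(H>105)&(H<125)&(S>150)&reg; p=P[bl]; print(" blue z",np.nanpercentile(p[:,2],[2,50,98]).round(4), rect(p[(p[:,2]>.0)][:,:2]))
    x0,y0=sd["t"]
    t=comp((V<90)&(S<90),sd["t"]); p=P[t]; print(" tray n",t.sum(),np.nanpercentile(p[:,2],[2,50,98]).round(4))
    f=p[np.abs(p[:,2]-.004)<.005]; w=p[np.abs(p[:,2]-.022)<.005]; print(" floor",rect(f[:,:2]),"rim",rect(w[:,:2]))
    for k in "hb":
        x0,y0=sd[k]; p=P[y0-12:y0+12,x0-10:x0+10].reshape(-1,3); print(k,np.nanmedian(p,0).round(3),np.nanmax(p[:,2]).round(3))
E
python3 m.py
```

```text
scene amber n 777 z [0.0472 0.0738 0.0864]
 top rect (array([0.5072, 0.0153]), array([0.0672, 0.1147]), np.float32(98.41)) 94
 blue z [0.0046 0.023  0.0434] (array([ 0.484 , -0.0038]), array([0.0629, 0.1359]), np.float32(128.35))
 tray n 3 [-0.0003  0.0013  0.003 ]
 floor (array([ 0.3833, -0.364 ]), array([0.0021, 0.0048]), np.float32(45.61)) rim (array([0., 0.]), array([0., 0.]), np.float32(0.0))
h [0.437 0.252 0.023] 0.038
b [ 0.689 -0.09   0.055] 0.096
side amber n 689 z [0.0078 0.0654 0.0882]
 top rect (array([0.5098, 0.0135]), array([0.0622, 0.1146]), np.float32(97.88)) 91
 blue z [0.0067 0.0258 0.0455] (array([ 0.4887, -0.0131]), array([0.0604, 0.1272]), np.float32(132.39))
 tray n 37506 [-0.8562 -0.2125  0.3029]
 floor (array([ 0.2625, -0.1311]), array([0.2156, 0.7323]), np.float32(128.83)) rim (array([ 0.3121, -0.1868]), array([0.2233, 0.6883]), np.float32(128.23))
h [0.444 0.249 0.026] 0.039
b [ 0.698 -0.092  0.064] 0.105
```

```bash
python3 - <<'E'
from m import *
for n,(x0,x1,y0,y1) in {"scene":(230,360,255,340),"side":(180,285,262,372)}.items():
    z=np.load(n+".npz"); im,P=z["im"],z["P"]
    m=np.zeros(im.shape[:2],np.uint8); m[y0:y1,x0:x1]=1
    g=(im.max(-1)<110)&(m>0)&np.isfinite(P[...,0])&(P[...,2]>-.01)&(P[...,2]<.035)
    k,l,st,ce=cv2.connectedComponentsWithStats(g.astype(np.uint8)); g=l==1+np.argmax(st[1:,4]); p=P[g]
    print(n,g.sum(),np.percentile(p[:,2],[2,25,50,75,98]).round(4),"all",rect(p[:,:2]),p[:,:2].min(0),p[:,:2].max(0))
    f=p[p[:,2]<.008];w=p[p[:,2]>.016]; print(rect(f[:,:2]),rect(w[:,:2]),len(w))
E
```

```text
scene 5042 [0.0002 0.0022 0.0034 0.0106 0.0253] all (array([ 0.4346, -0.3573]), array([0.1653, 0.2331]), np.float32(99.99)) [ 0.33730286 -0.46908176] [ 0.51918058 -0.23272291]
(array([ 0.43 , -0.338]), array([0.1518, 0.1956]), np.float32(100.92)) (array([ 0.4349, -0.3591]), array([0.1652, 0.2297]), np.float32(100.43)) 973
side 5963 [0.0011 0.003  0.004  0.0055 0.0228] all (array([ 0.4315, -0.3514]), array([0.1678, 0.251 ]), np.float32(96.09)) [ 0.33782851 -0.47289348] [ 0.51404166 -0.21959493]
(array([ 0.4331, -0.3332]), array([0.1693, 0.2082]), np.float32(99.41)) (array([ 0.4382, -0.3619]), array([0.1594, 0.2323]), np.float32(101.11)) 903
```

{"name": "move_arm", "arguments": {"plan": [0,0,0,-0.028,-0.026,0,0.0854,0,0,0,-0.0296,-0.0277,0,0.0854,0,0,0,-0.0296,-0.0277,0,0.0854,0,0,0,-0.0296,-0.0277,0,0.0854,0,0,0,-0.0296,-0.0277,0,0.0854,0,0,0,-0.0296,-0.0277,0,0.0854,0,0,0,-0.0296,-0.0277,0,0.0854,0,0,0,-0.0296,-0.0277,0,0.0854]}}

```text
clock: 0.82
tool_pos: [0.3559, 0.3032, 0.2313]
orientation: [-3.142, -0.0, 2.806]
contact_force: [2.0, 1.0, -0.4]
gripper_width: 0.0852
finger_force: 0.0
```

{"name": "move_arm", "arguments": {"plan": [0,0,0,-0.0296,-0.0277,0,0.0854,0,0,0,-0.0296,-0.0277,0,0.0854,0,0,0,-0.0296,-0.0277,0,0.0854,0,0,0,-0.0296,-0.0277,0,0.0854,0,0,0,-0.0296,-0.0277,0,0.0854,0,0,0,-0.0296,-0.0277,0,0.0854,0,0,0,-0.0296,-0.0277,0,0.0854,0,0,0,-0.0296,-0.0277,0,0.0854]}}

```text
clock: 1.48
tool_pos: [0.5065, 0.0157, 0.2313]
orientation: [3.142, -0.0, 2.806]
contact_force: [2.1, 0.4, -0.1]
gripper_width: 0.0851
finger_force: 0.0
```

{"name": "move_arm", "arguments": {"plan": [0,0,-6,0,0,0,0.062,0,0,-6,0,0,0,0.062,0,0,-6,0,0,0,0.062,0,0,-6,0,0,0,0.062,0,0,-3.4,0,0,0,0.062,0,0,0,0,0,0,0.062,0,0,0,0,0,0,0.062]}}

```text
clock: 2.07
tool_pos: [0.506, 0.0177, 0.2312]
orientation: [3.142, -0.0, -3.001]
contact_force: [0.8, 0.2, -0.3]
gripper_width: 0.0621
finger_force: 0.0
```

```bash
cat > w.py <<'E'
from m import *
import sys
s=read_state(); im,P=cloud("wrist"); cv2.imwrite(f"pics/{sys.argv[1]}.png",im); np.savez("wrist.npz",im=im,P=P)
print(s["tool_pos"].round(4),np.degrees(s["orientation"]).round(2),s["gripper_width"],s["contact_force"].round(2))
hsv=cv2.cvtColor(im,cv2.COLOR_BGR2HSV);H,S=hsv[...,0].astype(int),hsv[...,1]
for nm,m,lo,hi in [("amber top",(H>5)&(H<24)&(S>130),.083,.093),("green high",(H>45)&(H<85)&(S>90),.061,.09),("green low",(H>45)&(H<85)&(S>90),.04,.061),("blue",(H>100)&(H<125)&(S>130),.0,.05)]:
    p=P[m]; q=p[(p[:,2]>lo)&(p[:,2]<hi)]
    print(nm,m.sum(),len(q), np.nanpercentile(p[:,2],[2,50,98]).round(4) if len(p) else 0, rect(q[:,:2]) if len(q)>5 else 0)
    if nm!="blue" and len(q)>5:
        mm=(m&(P[...,2]>lo)&(P[...,2]<hi)).astype(np.uint8); k,l,st,ce=cv2.connectedComponentsWithStats(mm)
        for i in range(1,k):
            if st[i,4]>40: r=P[l==i]; print("   ",ce[i].round(),st[i,4],rect(r[:,:2]),np.median(r[:,2]).round(4))
E
python3 w.py w1
```

```text
[0.506  0.0177 0.2312] [ 1.8000e+02 -1.0000e-02 -1.7197e+02] 0.06212913506890854 [ 0.83  0.23 -0.33]
amber top 8130 1379 [0.0083 0.0297 0.3066] (array([0.5098, 0.0165]), array([0.0637, 0.113 ]), np.float32(98.03))
    [252. 182.] 1379 (array([0.5098, 0.0165]), array([0.0637, 0.113 ]), np.float32(98.03)) 0.0883
green high 3074 697 [0.0758 0.2928 0.3193] (array([0.5095, 0.0162]), array([0.043 , 0.0835]), np.float32(98.41))
    [213. 178.] 356 (array([ 0.515 , -0.0213]), array([0.0078, 0.043 ]), np.float32(8.11)) 0.0771
    [293. 177.] 341 (array([0.504 , 0.0537]), array([0.0075, 0.0423]), np.float32(7.9)) 0.0771
green low 3074 7 [0.0758 0.2928 0.3193] (array([0.5178, 0.1051]), array([0.0382, 0.2916]), np.float32(79.11))
blue 3376 1491 [0.0071 0.2772 0.3188] (array([0.5265, 0.0585]), array([0.3797, 0.4787]), np.float32(115.09))
```

View pics/w1.png

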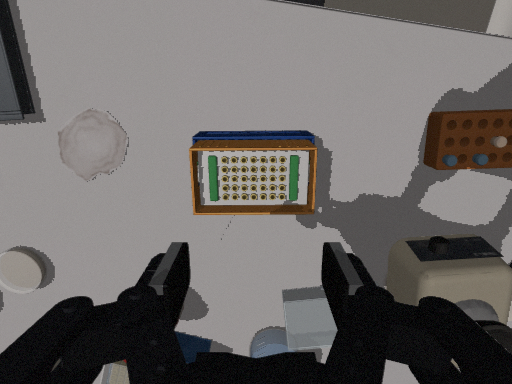

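The wrist view shows the carrier at about (253,180), its green ribs at (213,178) and (293,177), and the open fingers below. The measured sizes agree with those given: 63.7 x 113 mm, and 76 mm between the ribs.

{"name": "move_arm", "arguments": {"plan": [0,0,0,-0.0036,-0.0019,0.02,0.062,0,0,0,0,0,0.035,0.062,0,0,0,0,0,0.035,0.062,0,0,0,0,0,0.025,0.062,0,0,0,0,0,0.015,0.062,0,0,0,0,0,0.008,0.062,0,0,0,0,0,0,0.062,0,0,0,0,0,0,0.062]}}

```text
clock: 2.78
tool_pos: [0.5102, 0.0164, 0.0937]
orientation: [-3.142, 0.0, -3.0]
contact_force: [0.5, 0.4, 0.4]
gripper_width: 0.0622
finger_force: 0.0
```

```bash
python3 w.py w2
```

```text
[0.5102 0.0164 0.0937] [-180.      0.   -171.89] 0.0621912347749332 [0.49 0.36 0.42]
amber top 12269 4315 [0.0445 0.0788 0.1093] (array([0.5094, 0.0161]), array([0.0638, 0.1131]), np.float32(98.28))
    [255. 204.] 2972 (array([0.4986, 0.0146]), array([0.0421, 0.1131]), np.float32(98.27)) 0.0882
    [255. 296.] 1337 (array([0.5391, 0.0206]), array([0.0036, 0.0758]), np.float32(98.08)) 0.0874
green high 3018 1590 [0.0756 0.0781 0.1801] (array([0.5091, 0.0161]), array([0.0433, 0.0835]), np.float32(98.43))
    [185. 226.] 771 (array([ 0.5146, -0.0212]), array([0.008 , 0.0433]), np.float32(8.31)) 0.077
    [325. 227.] 819 (array([0.5035, 0.0534]), array([0.0078, 0.0433]), np.float32(8.05)) 0.077
green low 3018 0 [0.0756 0.0781 0.1801] 0
blue 4502 3251 [0.01   0.0459 0.1783] (array([0.4772, 0.0113]), array([0.0082, 0.1217]), np.float32(98.21))
```

View pics/w2.png

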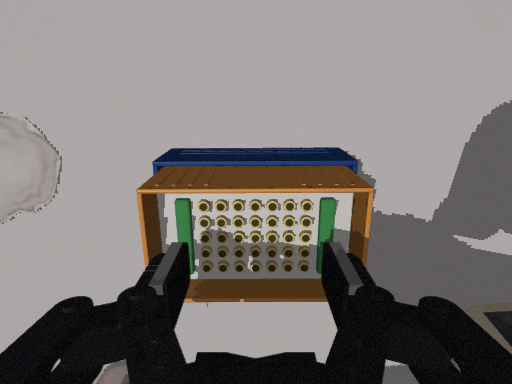

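The fingertips stand right over the two ribs at (185,226) and (325,227), clear of the carrier's end walls. I'll descend and watch the force.

{"name": "move_arm", "arguments": {"plan": [0,0,0,0,0,0.006,0.062,0,0,0,0,0,0.006,0.062,0,0,0,0,0,0.003,0.062,0,0,0,0,0,0.002,0.062,0,0,0,0,0,0.002,0.062,0,0,0,0,0,0.002,0.062,0,0,0,0,0,0.001,0.062]}}

```text
clock: 3.42
tool_pos: [0.5099, 0.0164, 0.0711]
orientation: [3.142, -0.0, -2.999]
contact_force: [0.2, 0.2, 0.5]
gripper_width: 0.0621
finger_force: 0.0
```

{"name": "move_arm", "arguments": {"plan": [0,0,0,0,0,0.001,0.062,0,0,0,0,0,0.001,0.062,0,0,0,0,0,0.001,0.062,0,0,0,0,0,0,0.062]}}

```text
clock: 3.75
tool_pos: [0.5102, 0.0163, 0.0685]
orientation: [-3.141, 0.001, -2.999]
contact_force: [0.3, 0.4, 4.0]
gripper_width: 0.0618
finger_force: 2.0
```

{"name": "move_arm", "arguments": {"plan": [0,0,0,0,0,0.001,0.062,0,0,0,0,0,0.001,0.062,0,0,0,0,0,0.001,0.062,0,0,0,0,0,0.001,0.062,0,0,0,0,0,0.001,0.062,0,0,0,0,0,0.001,0.062]}}

```text
clock: 4.25
tool_pos: [0.5103, 0.0163, 0.0625]
orientation: [-3.141, 0.001, -2.999]
contact_force: [0.7, -0.4, 5.7]
gripper_width: 0.0622
finger_force: 2.9
```

{"name": "move_arm", "arguments": {"plan": [0,0,0,0,0,0.001,0.062,0,0,0,0,0,0.001,0.062,0,0,0,0,0,0.001,0.062,0,0,0,0,0,0.0005,0.062,0,0,0,0,0,0,0.062]}}

```text
clock: 4.67
tool_pos: [0.51, 0.0163, 0.0587]
orientation: [-3.142, 0.0, -2.999]
contact_force: [0.2, -0.5, 1.7]
gripper_width: 0.0621
finger_force: 0.5
```

{"name": "move_arm", "arguments": {"plan": [0,0,0,0,0,0.001,0.062,0,0,0,0,0,0.0005,0.062,0,0,0,0,0,0,0.062]}}

```text
clock: 4.92
tool_pos: [0.5101, 0.0163, 0.0583]
orientation: [-3.141, 0.001, -2.999]
contact_force: [-5.2, 0.2, 27.2]
gripper_width: 0.062
finger_force: 13.4
```

{"name": "move_arm", "arguments": {"plan": [0,0,0,0,0,0.0005,0.062,0,0,0,0,0,0.0005,0.062,0,0,0,0,0,0,0.062]}}

```text
clock: 5.17
tool_pos: [0.5102, 0.0164, 0.0581]
orientation: [-3.141, 0.002, -2.999]
contact_force: [-8.9, -0.2, 47.9]
gripper_width: 0.0621
finger_force: 24.0
```

{"name": "move_arm", "arguments": {"plan": [0,0,0,0,0,-0.005,0.062,0,0,0,0,0,-0.02,0.062,0,0,0,0,0,-0.035,0.062,0,0,0,0,0,-0.035,0.062,0,0,0,0,0,-0.025,0.062,0,0,0,-0.02,0,0,0.062,0,0,0,0,0,0,0.062,0,0,0,0,0,0,0.062]}}

```text
clock: 5.83
tool_pos: [0.53, 0.0193, 0.1762]
orientation: [-3.142, 0.0, -2.999]
contact_force: [0.6, -0.4, -0.0]
gripper_width: 0.0622
finger_force: 0.0
```

```bash
python3 w.py w3
```

```text
[0.53   0.0193 0.1762] [-1.8000e+02  2.0000e-02 -1.7183e+02] 0.06217153284009546 [ 0.56 -0.43 -0.  ]
amber top 9084 2134 [0.0062 0.066  0.2452] (array([0.5095, 0.0163]), array([0.0636, 0.113 ]), np.float32(98.33))
    [255. 169.] 2134 (array([0.5095, 0.0163]), array([0.0636, 0.113 ]), np.float32(98.33)) 0.0883
green high 3341 1022 [0.0494 0.2307 0.2642] (array([0.5094, 0.0162]), array([0.0433, 0.0835]), np.float32(98.53))
    [303. 161.] 506 (array([0.5038, 0.0536]), array([0.0075, 0.0433]), np.float32(8.11)) 0.0648
    [207. 162.] 516 (array([ 0.515 , -0.0213]), array([0.0078, 0.0432]), np.float32(8.34)) 0.0648
green low 3341 192 [0.0494 0.2307 0.2642] (array([0.5253, 0.1066]), array([0.0548, 0.2998]), np.float32(80.27))
    [188. 159.] 89 (array([ 0.5179, -0.0388]), array([0.0033, 0.0205]), np.float32(12.01)) 0.0507
    [322. 159.] 98 (array([0.5017, 0.0714]), array([0.0041, 0.0201]), np.float32(1.8)) 0.0506
blue 2998 1186 [0.0104 0.2332 0.2643] (array([0.563 , 0.0577]), array([0.2509, 0.3768]), np.float32(124.05))
```

Both ribs now read 64.8 mm high, down 12.3 mm, so the insert is home. Next I turn 90° to grasp the carrier.

{"name": "move_arm", "arguments": {"plan": [0,0,0,0.0205,0,0,0.0854,0,0,7,0,0,0,0.0854,0,0,7,0,0,0,0.0854,0,0,7,0,0,0,0.0854,0,0,7,0,0,0,0.0854,0,0,7,0,0,0,0.0854,0,0,7,0,0,0,0.0854,0,0,7,0,0,0,0.0854]}}

```text
clock: 6.55
tool_pos: [0.5082, 0.0163, 0.1754]
orientation: [-3.14, -0.002, 2.423]
contact_force: [0.1, -0.0, 0.1]
gripper_width: 0.0852
finger_force: 0.0
```

{"name": "move_arm", "arguments": {"plan": [0,0,7,0,0,0,0.0854,0,0,7,0,0,0,0.0854,0,0,7,0,0,0,0.0854,0,0,7,0,0,0,0.0854,0,0,7,0,0,0,0.0854,0,0,6,0,0,0,0.0854,0,0,0,0,0,0,0.0854,0,0,0,0,0,0,0.0854]}}

```text
clock: 7.22
tool_pos: [0.5085, 0.0163, 0.1756]
orientation: [-3.14, -0.0, 1.717]
contact_force: [0.4, -0.9, -0.7]
gripper_width: 0.0855
finger_force: 0.0
```

{"name": "move_arm", "arguments": {"plan": [0,0,0,0,0.0012,0.02,0.0854,0,0,0,0,0,0.03,0.0854,0,0,0,0,0,0.03,0.0854,0,0,0,0,0,0.02,0.0854,0,0,0,0,0,0.015,0.0854,0,0,0,0,0,0.009,0.0854,0,0,0,0,0,0.0045,0.0854,0,0,0,0,0,0,0.0854]}}

```text
clock: 7.88
tool_pos: [0.5102, 0.0165, 0.0472]
orientation: [-3.14, -0.0, 1.715]
contact_force: [0.3, 0.5, 0.4]
gripper_width: 0.0852
finger_force: 0.0
```

{"name": "move_arm", "arguments": {"plan": [0,0,0,0,0,0,0.075,0,0,0,0,0,0,0.07,0,0,0,0,0,0,0.066,0,0,0,0,0,0,0.063,0,0,0,0,0,0,0.058,0,0,0,0,0,0,0.055,0,0,0,0,0,0,0.05,0,0,0,0,0,0,0.05]}}

```text
clock: 8.55
tool_pos: [0.5109, 0.0164, 0.0487]
orientation: [3.141, 0.0, 1.714]
contact_force: [-2.8, 0.4, 12.7]
gripper_width: 0.0622
finger_force: 63.4
```

{"name": "move_arm", "arguments": {"plan": [0,0,0,0,0,-0.002,0.05,0,0,0,0,0,-0.003,0.05,0,0,0,0,0,-0.004,0.05,0,0,0,0,0,-0.004,0.05,0,0,0,0,0,-0.004,0.05,0,0,0,0,0,0,0.05]}}

```text
clock: 9.05
tool_pos: [0.511, 0.0164, 0.0657]
orientation: [3.141, 0.0, 1.713]
contact_force: [0.1, 0.1, -0.2]
gripper_width: 0.0623
finger_force: 66.9
```

```bash
python3 w.py w4
```

```text
[0.511  0.0164 0.0657] [1.7994e+02 1.0000e-02 9.8160e+01] 0.062333971666779536 [ 0.13  0.09 -0.19]
amber top 16805 2997 [0.06   0.093  0.1066] (array([0.5093, 0.0211]), array([0.061 , 0.1041]), np.float32(97.71))
    [256. 145.] 690 (array([0.5023, 0.0723]), array([0.0006, 0.061 ]), np.float32(8.17)) 0.0885
    [185. 258.] 1165 (array([0.4812, 0.0143]), array([0.0009, 0.0981]), np.float32(98.13)) 0.0881
    [326. 258.] 1142 (array([0.5388, 0.0222]), array([0.0008, 0.0982]), np.float32(98.2)) 0.0881
green high 4719 2840 [0.0413 0.0645 0.1486] (array([0.51  , 0.0196]), array([0.0787, 0.0997]), np.float32(67.54))
    [252. 176.] 1599 (array([0.5033, 0.0542]), array([0.008 , 0.0432]), np.float32(8.15)) 0.0647
    [253. 315.] 1227 (array([ 0.5142, -0.0205]), array([0.0092, 0.0433]), np.float32(7.25)) 0.0646
green low 4719 1061 [0.0413 0.0645 0.1486] (array([0.5071, 0.0162]), array([0.0304, 0.1227]), np.float32(99.08))
    [253. 128.] 715 (array([0.5014, 0.0733]), array([0.0082, 0.0198]), np.float32(7.89)) 0.0549
    [254. 340.] 340 (array([ 0.5181, -0.0422]), array([0.0041, 0.0189]), np.float32(8.97)) 0.0573
blue 3289 2648 [0.0099 0.0397 0.1501] (array([0.5081, 0.0175]), array([0.0715, 0.1211]), np.float32(96.89))
```

View pics/w4.png

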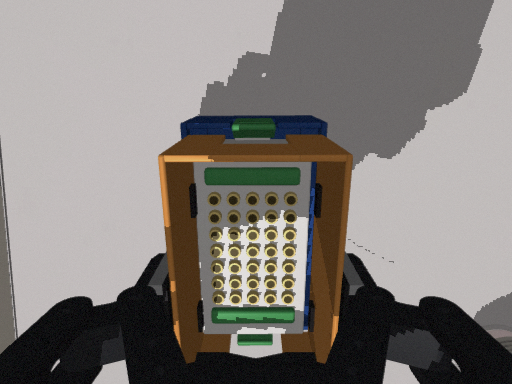

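The carrier is rising, its top near 106 mm, while the ribs at (252,176) and (253,315) stay at 64.7 mm. I'll keep lifting.

{"name": "move_arm", "arguments": {"plan": [0,0,0,0,0,-0.007,0.05,0,0,0,0,0,-0.01,0.05,0,0,0,0,0,-0.012,0.05,0,0,0,0,0,-0.014,0.05,0,0,0,0,0,-0.014,0.05,0,0,0,0,0,-0.012,0.05,0,0,0,0,0,-0.01,0.05,0,0,0,0,0,0,0.05]}}

```text
clock: 9.77
tool_pos: [0.5116, 0.0164, 0.146]
orientation: [3.138, 0.001, 1.713]
contact_force: [1.3, -0.6, -0.2]
gripper_width: 0.0622
finger_force: 66.9
```

```bash
python3 - <<'E'
from m import *
for n,(x0,x1,y0,y1) in {"scene":(230,360,255,340),"side":(180,285,262,372)}.items():
    z=np.load(n+".npz"); im,P=z["im"],z["P"]
    g=np.zeros(im.shape[:2],bool); g[y0:y1,x0:x1]=1
    g&=(im.max(-1)<110)&np.isfinite(P[...,0])&(P[...,2]>-.01)&(P[...,2]<.035)
    p=P[g]; a=np.radians(9.0); ex=np.array([np.cos(a),np.sin(a)]); ey=np.array([-ex[1],ex[0]])
    hi=p[p[:,2]>.014]
    for nm,q in (("low",p[p[:,2]<.008]),("hi",hi)):
        X=q[:,:2]@ex;Y=q[:,:2]@ey; pc=[1,5,50,95,99]; print(n,nm,np.percentile(X,pc).round(4),np.percentile(Y,pc).round(4))
im,P=cloud("wrist"); hsv=cv2.cvtColor(im,cv2.COLOR_BGR2HSV);H,S=hsv[...,0].astype(int),hsv[...,1]
m=(H>45)&(H<85)&(S>90)&(P[...,2]<.07)&(P[...,2]>.059); print(m.sum(),np.median(P[m][:,2]))
E
```

```text
scene low [0.2908 0.2996 0.3721 0.4405 0.4453] [-0.4977 -0.4789 -0.4    -0.3166 -0.31  ]
scene hi [0.2914 0.2937 0.3826 0.4489 0.4527] [-0.5331 -0.5185 -0.4239 -0.3109 -0.3087]
side low [0.2864 0.3097 0.3656 0.4335 0.4437] [-0.4985 -0.4825 -0.4026 -0.3198 -0.3117]
side hi [0.2941 0.2965 0.3373 0.4504 0.4529] [-0.5302 -0.501  -0.3964 -0.3117 -0.3098]
775 0.0645236750424982
```

{"name": "move_arm", "arguments": {"plan": [0,0,0,-0.01,-0.004,0,0.05,0,0,0,-0.022,-0.0085,0,0.05,0,0,0,-0.0285,-0.0109,0,0.05,0,0,0,-0.0285,-0.0109,0,0.05,0,0,0,-0.0285,-0.0109,0,0.05,0,0,0,-0.0285,-0.0109,0,0.05,0,0,0,-0.0285,-0.0109,0,0.05,0,0,0,-0.0285,-0.0109,0,0.05]}}

```text
clock: 10.48
tool_pos: [0.461, -0.1972, 0.143]
orientation: [-3.14, -0.001, 1.713]
contact_force: [1.0, 0.1, -1.6]
gripper_width: 0.0621
finger_force: 66.9
```

{"name": "move_arm", "arguments": {"plan": [0,0,0,-0.0285,-0.0109,0,0.05,0,0,0,-0.0285,-0.0109,0,0.05,0,0,0,-0.0285,-0.0109,0,0.05,0,0,0,-0.0285,-0.0109,0,0.05,0,0,0,-0.018,-0.007,0,0.05,0,0,0,-0.007,-0.0025,0,0.05,0,0,0,0,0,0,0.05,0,0,0,0,0,0,0.05]}}

```text
clock: 11.15
tool_pos: [0.429, -0.3401, 0.1431]
orientation: [-3.141, -0.001, 1.712]
contact_force: [0.6, 0.9, -0.6]
gripper_width: 0.0626
finger_force: 66.9
```

```bash
python3 - <<'E'
from m import *
s=read_state(); print(s["tool_pos"].round(4),np.degrees(s["orientation"]).round(2),s["finger_force"])
im,P=cloud("side"); cv2.imwrite("pics/s5.png",im)
hsv=cv2.cvtColor(im,cv2.COLOR_BGR2HSV);H,S=hsv[...,0].astype(int),hsv[...,1]
m=(H>5)&(H<24)&(S>140)&(abs(P[...,0]-.43)<.09)&(abs(P[...,1]+.34)<.1)
p=P[m]; print(m.sum(),np.percentile(p,[1,50,99],axis=0).round(4))
im,P=cloud("wrist"); cv2.imwrite("pics/w5.png",im)
hsv=cv2.cvtColor(im,cv2.COLOR_BGR2HSV);H,S=hsv[...,0].astype(int),hsv[...,1]
m=(H>5)&(H<24)&(S>140)&(P[...,2]>.08);p=P[m];print(m.sum(),np.nanpercentile(p,[1,50,99],axis=0).round(4))
E
```

```text
[ 0.429  -0.3401  0.1431] [-1.7996e+02 -8.0000e-02  9.8120e+01] 66.91128373146057
759 [[ 0.4    -0.402   0.0043]
 [ 0.4484 -0.3938  0.1661]
 [ 0.4671 -0.2903  0.1834]]
16285 [[ 0.3914 -0.3966  0.136 ]
 [ 0.4221 -0.3172  0.1705]
 [ 0.4636 -0.2798  0.1845]]
```

View pics/w5.png

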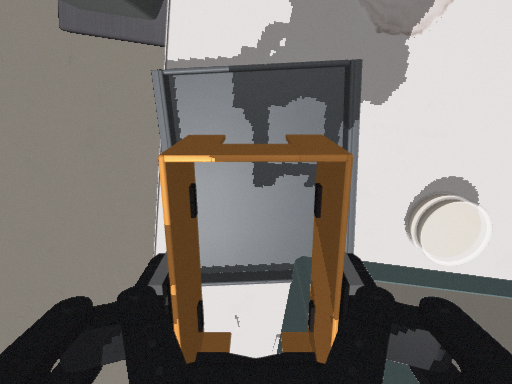

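View pics/s5.png

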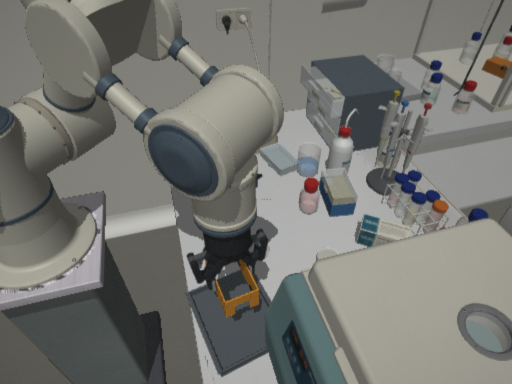

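The wrist view shows the carrier level in the fingers, with the tray beneath it between rows 65 and 275; the side view agrees. I'll measure the tray from this wrist view and check the clearance to the teal machine.

```bash
python3 - <<'E'
from m import *
im,P=cloud("wrist")
a=np.radians(9.0); ex=np.array([np.cos(a),np.sin(a)]); ey=np.array([-ex[1],ex[0]])
x,y,z=P[...,0],P[...,1],P[...,2]
g=(im.max(-1)<130)&(z>-.005)&(z<.03)&(x>.3)&(x<.56)&(y<-.18)&(y>-.5)
for nm,q in (("low",P[g&(z<.009)]),("hi",P[g&(z>.016)])):
    X=q[:,:2]@ex;Y=q[:,:2]@ey;pc=[1,5,50,95,99];print(nm,len(q),np.percentile(X,pc).round(4),np.percentile(Y,pc).round(4),np.median(q[:,2]))
hi=P[g&(z>.016)]; Y=hi[:,:2]@ey; X=hi[:,:2]@ex
end=hi[(Y>-.325)]; print("+y end X range",np.percentile(end[:,:2]@ex,[1,99]),"Y",np.percentile(end[:,:2]@ey,[1,99]))
end=hi[(Y<-.45)]; print("-y end n",len(end), np.percentile(end[:,:2]@ey,[1,50,99]) if len(end) else 0)
f=read_state()["tool_pos"][:2]; print("tcp",f@ex,f@ey)
for n in("scene","side"):
    Q=np.load(n+".npz")["P"].reshape(-1,3); Q=Q[(Q[:,2]>.04)&(Q[:,2]<.5)]; d=np.hypot(Q[:,0]-.43,Q[:,1]+.34); i=np.argsort(d)[[0,5,50]]; print(n,Q[i].round(3),d[i].round(3))
E
```

```text
low 11967 [0.2997 0.3139 0.4088 0.4888 0.5012] [-0.4945 -0.4897 -0.3359 -0.2675 -0.2626] 0.004689180363933565
hi 4759 [0.2935 0.296  0.4052 0.4543 0.4841] [-0.543  -0.4962 -0.3472 -0.3081 -0.3065] 0.022559387687807603
+y end X range [0.29301942 0.45141462] Y [-0.32459246 -0.30595279]
-y end n 1198 [-0.56336264 -0.49370218 -0.4514756 ]
tcp 0.37121786072324553 -0.4024338946138351
scene [[ 0.476 -0.401  0.117]
 [ 0.478 -0.402  0.121]
 [ 0.475 -0.407  0.049]] [0.077 0.078 0.081]
side [[ 0.473 -0.407  0.116]
 [ 0.478 -0.408  0.128]
 [ 0.48  -0.413  0.132]] [0.08  0.083 0.088]
```

```bash
python3 - <<'E'
from m import *
a=np.radians(9.0); ex=np.array([np.cos(a),np.sin(a)]); ey=np.array([-ex[1],ex[0]])
def rep(n,Q):
    Q=Q[np.isfinite(Q[:,0])]; X=Q[:,:2]@ex-.3712; Y=Q[:,:2]@ey+.4024
    for lo,hi in ((.03,.06),(.06,.1),(.1,.15),(.15,.2),(.2,.3),(.3,.45)):
        k=(Q[:,2]>lo)&(Q[:,2]<hi)&(np.hypot(X,Y)<.2)
        if k.sum()>10:
            i=np.where(k)[0]; i=i[np.argsort(np.hypot(X[i],Y[i]))][[3,10,len(i)//4]]; print(n,lo,k.sum(),"minX",np.percentile(X[k],2).round(3),"maxY",np.percentile(Y[k],98).round(3),np.c_[X[i],Y[i],Q[i,2]].round(3).tolist())
for n in("scene","side"): rep(n,np.load(n+".npz")["P"].reshape(-1,3))
im,P=cloud("wrist"); h=cv2.cvtColor(im,cv2.COLOR_BGR2HSV); t=(h[...,0]>80)&(h[...,0]<105)&(h[...,1]>50)&(h[...,2]>50); print(t.sum(),np.argwhere(t)[:,::-1].min(0))
rep("wrist",P[t])
E
```

```text
scene 0.03 688 minX 0.013 maxY -0.075 [[0.037, -0.071, 0.043], [0.033, -0.074, 0.032], [0.027, -0.108, 0.052]]
scene 0.06 978 minX 0.013 maxY -0.075 [[0.038, -0.07, 0.07], [0.032, -0.073, 0.09], [0.025, -0.108, 0.083]]
scene 0.1 1533 minX 0.012 maxY -0.075 [[0.028, -0.073, 0.116], [0.028, -0.075, 0.12], [0.025, -0.108, 0.119]]
scene 0.15 1659 minX 0.024 maxY -0.076 [[0.05, -0.07, 0.153], [0.043, -0.076, 0.152], [0.044, -0.108, 0.173]]
scene 0.2 2944 minX 0.039 maxY -0.081 [[0.062, -0.073, 0.203], [0.061, -0.075, 0.206], [0.047, -0.135, 0.205]]
side 0.03 126 minX 0.02 maxY -0.081 [[0.034, -0.081, 0.056], [0.033, -0.087, 0.057], [0.03, -0.101, 0.04]]
side 0.06 175 minX 0.018 maxY -0.08 [[0.034, -0.08, 0.09], [0.033, -0.086, 0.087], [0.03, -0.106, 0.063]]
side 0.1 820 minX 0.015 maxY -0.078 [[0.03, -0.077, 0.118], [0.039, -0.076, 0.132], [0.033, -0.11, 0.135]]
side 0.15 1115 minX 0.026 maxY -0.08 [[0.047, -0.077, 0.163], [0.05, -0.078, 0.174], [0.038, -0.114, 0.15]]
side 0.2 4242 minX 0.042 maxY -0.084 [[0.058, -0.08, 0.209], [0.062, -0.08, 0.218], [0.079, -0.126, 0.226]]
305 [279 257]
wrist 0.03 106 minX 0.021 maxY -0.069 [[0.041, -0.069, 0.041], [0.041, -0.069, 0.045], [0.032, -0.086, 0.043]]
wrist 0.06 34 minX 0.028 maxY -0.07 [[0.038, -0.071, 0.071], [0.037, -0.072, 0.061], [0.034, -0.073, 0.092]]
wrist 0.1 38 minX 0.068 maxY -0.073 [[0.07, -0.073, 0.144], [0.074, -0.074, 0.136], [0.074, -0.073, 0.144]]
```

The teal machine's front face stands 70 mm on the -y side of the tool and overhangs the tray there. I'll set the carrier down 18 mm toward +y, which still leaves 16 mm to the tray wall.

{"name": "move_arm", "arguments": {"plan": [0,0,0,0.018,0,0,0.05,0,0,0,0,0,0.02,0.05,0,0,0,0,0,0.03,0.05,0,0,0,0,0,0.03,0.05,0,0,0,0,0,0.02,0.05,0,0,0,0,0,0.012,0.05,0,0,0,0,0,0.006,0.05,0,0,0,0,0,0.002,0.05]}}

```text
clock: 12.02
tool_pos: [0.4269, -0.3221, 0.0231]
orientation: [-3.141, -0.001, 1.714]
contact_force: [0.5, 0.4, -0.8]
gripper_width: 0.0624
finger_force: 67.0
```

{"name": "move_arm", "arguments": {"plan": [0,0,0,0,0,0.002,0.05,0,0,0,0,0,0.0015,0.05,0,0,0,0,0,0.001,0.05,0,0,0,0,0,0,0.05,0,0,0,0,0,0,0.05]}}

```text
clock: 12.43
tool_pos: [0.4271, -0.323, 0.0197]
orientation: [3.141, 0.001, 1.713]
contact_force: [-0.5, 0.1, -1.1]
gripper_width: 0.0622
finger_force: 67.0
```

{"name": "move_arm", "arguments": {"plan": [0,0,0,0,0,0.0015,0.05,0,0,0,0,0,0.0015,0.05,0,0,0,0,0,0.0005,0.05,0,0,0,0,0,0,0.05]}}

```text
clock: 12.77
tool_pos: [0.4269, -0.3228, 0.0156]
orientation: [-3.141, -0.0, 1.713]
contact_force: [-0.7, 0.3, -1.7]
gripper_width: 0.0622
finger_force: 67.0
```

{"name": "move_arm", "arguments": {"plan": [0,0,0,0,0,0.001,0.05,0,0,0,0,0,0.0005,0.05,0,0,0,0,0,0,0.05,0,0,0,0,0,0,0.05]}}

```text
clock: 13.1
tool_pos: [0.427, -0.3229, 0.0147]
orientation: [3.141, 0.0, 1.713]
contact_force: [-1.5, 1.5, 10.2]
gripper_width: 0.0625
finger_force: 68.2
```

Contact with the tray floor shows as 10 N. Now I release slowly and rise.

{"name": "move_arm", "arguments": {"plan": [0,0,0,0,0,0,0.064,0,0,0,0,0,0,0.068,0,0,0,0,0,0,0.075,0,0,0,0,0,0,0.085,0,0,0,0,0,0,0.085,0,0,0,0,0,0,0.085,0,0,0,0,0,0,0.085]}}

```text
clock: 13.68
tool_pos: [0.4269, -0.3229, 0.0142]
orientation: [-3.142, -0.0, 1.713]
contact_force: [0.3, 0.3, -0.7]
gripper_width: 0.085
finger_force: 0.0
```

{"name": "move_arm", "arguments": {"plan": [0,0,0,0,0,-0.005,0.085,0,0,0,0,0,-0.01,0.085,0,0,0,0,0,-0.02,0.085,0,0,0,0,0,-0.03,0.085,0,0,0,0,0,-0.03,0.085,0,0,0,0,0,-0.03,0.085,0,0,0,0,0,-0.015,0.085,0,0,0,0,0,0,0.085]}}

```text
clock: 14.35
tool_pos: [0.4283, -0.324, 0.1587]
orientation: [3.138, 0.005, 1.713]
contact_force: [0.4, 0.0, -0.1]
gripper_width: 0.0849
finger_force: 0.0
```

```bash
python3 - <<'E'
from m import *
s=read_state(); print(s["tool_pos"].round(4),s["contact_force"].round(2),s["gripper_width"])
for n in ("wrist","side"):
    im,P=cloud(n); cv2.imwrite(f"pics/{n}6.png",im)
    hsv=cv2.cvtColor(im,cv2.COLOR_BGR2HSV);H,S=hsv[...,0].astype(int),hsv[...,1]
    m=(H>5)&(H<24)&(S>140)&(abs(P[...,0]-.43)<.09)&(abs(P[...,1]+.32)<.1)
    p=P[m]; q=p[p[:,2]>.049]; print(n,m.sum(),np.percentile(p[:,2],[1,50,99]).round(4),rect(q[:,:2]))
    A=np.c_[q[:,:2],np.ones(len(q))]; print("tilt",np.linalg.lstsq(A,q[:,2],rcond=None)[0][:2].round(3))
    g=(H>45)&(H<85)&(S>90)&(abs(P[...,0]-.51)<.08)&(abs(P[...,1]-.016)<.09)&(P[...,2]>.059); print("ribs",g.sum(),np.median(P[g][:,2]) if g.any() else 0)
E
```

```text
[ 0.4283 -0.324   0.1587] [ 0.41  0.01 -0.09] 0.08489496210660004
wrist 3860 [0.009  0.046  0.1843] (array([ 0.4267, -0.3228]), array([0.1131, 0.1238]), np.float32(8.52))
tilt [-0.031  0.013]
ribs 0 0
side 884 [0.0035 0.0394 0.0552] (array([ 0.4274, -0.3256]), array([0.0635, 0.1138]), np.float32(98.34))
tilt [ 0.002 -0.003]
ribs 0 0
```

View pics/wrist6.png

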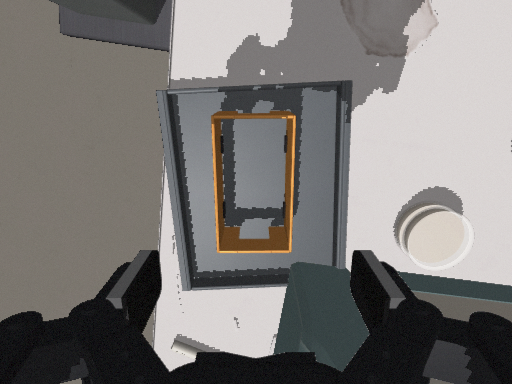

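The carrier stands level inside the tray, at about (255,182), with its top at about 54 mm. The fingers are clear, and the ribs were still home after the lift.

```bash
python3 -c "
from rig import order; print(order.close_job())"
```

```text
the job is handed in; nothing more can be done
None
```

I pressed the insert home at both ends, lifted the carrier off without the insert rising, set it upright and level in the return tray, and handed the job in; no verdict was returned.

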